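# Seat the nail-drill handpiece in its charging cradle and hold it on the contacts

### The job

Pull the drawer out to its stop, take out the rose-gold nail-drill handpiece and lay its barrel lengthwise in the brass V of the charging cradle, centred and bearing on both sides of the V. Press it down so that the sprung saddle sinks more than half of its 10 mm travel, and finish while still holding it pressed there. Leave the drawer out, the white spare handpiece in its nest, and the jar and bottle where they stand.

Things in the scene. Friction and masses are not known exactly. Their poses are not given: they have to be found in the camera images.
- handpiece: Loose ROSE-GOLD nail-drill handpiece, 105-195 g. Origin: middle of the barrel, on its axis; x along it to the tapered steel nose. Barrel 26 mm diameter, x -48 to +48 mm; thinner tail cap to -56, nose to +72. Starts in the drawer, level, nose to the back, in one of two nests 50 mm left or right of its middle; axis 38 mm above the table, 25 above the drawer floor. Either end first in the V is fine.
- spare: The same handpiece in WHITE, lying in the other nest of the drawer. Stays in its nest (it travels with the drawer).
- unit: White desktop drawer unit, fixed; 250 deep (x) x 290 wide (y) x 66 mm high. Origin at the centre of its underside, 125 mm behind its front face; its front faces along its own -x, roughly to the robot. Its place and yaw differ from run to run.
- drawer (a joint): Slide of the drawer: 0 shut, grows as it is pulled out along the unit's -x, stop at 0.160 m. Friction 1.5 N plus 6 N per m/s. Starts shut or up to 4 mm open.
- drawer_handle (a point): Middle of the copper bar handle: level bar along the unit's y, 11 mm diameter, 100 mm long, centre line 45 mm in front of the drawer's face and 44 mm above the table, free all round except two 8 mm posts to the face, 42 mm left and right of the middle. Axes as the unit.
- drawer_nest (a point): Point on the drawer midway between the two nests, 38 mm above the table; axes as the unit. Each nest: a pair of black 90-degree V notches 10 mm thick, 70 mm apart along x, so the barrel's middle 60 mm is free at the sides. Drawer inside 250 mm wide, side walls 24 mm high. With the drawer fully out the handpieces are clear of the unit's top.
- cradle: Charging cradle, fixed: white base plate 150 (x) x 90 (y) x 12 mm. Origin at the centre of its underside; its x axis runs along the V. Place and yaw differ from run to run.
- saddle (a joint): Downward travel of the black sprung saddle that carries the V: 0 up, 0.010 m at its lower stop. The spring starts at 4.9 N and adds 0.7 N per mm; moving parts 160 g. The handpiece's weight alone does not sink it; holding it 5 to 9 mm down takes about 5 to 9 N of push.
- saddle_seat (a point): Where the middle of a seated barrel's axis lies; moves with the V, 57 mm above the table when up. x along the V, z up. V opening 70 degrees in full; two pairs of brass cheeks 12 mm long, 70 mm apart in x, 58 mm free between for fingers, down to a bar 24 mm below this point. Cheeks rise 4 mm above it; V 37 mm wide there, 47 outside. V floats up to 4 mm across (y) on soft springs, 0.15 N per mm.
- saddle_left: The two brass cheeks on the +y side of the V (one contact line). Origin 34 mm below saddle_seat.
- saddle_right: The two brass cheeks on the -y side of the V (the other contact line). Same origin.
- gel_jar: Loose black gel jar with a white lid, 60 mm diameter, 45 mm high, bystander. Origin at the centre of its underside.
- polish: Loose crimson polish bottle with black cap, 32 mm diameter, 75 mm high, bystander. Origin at the centre of its underside.
There are look-alikes about, which are no part of the job. Of the things shaped like the cradle, the white one is meant.

How it is judged:
By the outcome, as a careful person would: the job done as asked, in the order asked, and still so for the second after the job is handed in, while the arm keeps its last pose, push and grip.
It also fails if it takes over 64 s, if anything falls off the work surface, if the arm or the gripper's body presses on something with over 40 N, if the wrist force passes 120 N, or if a joint passes its speed limit or range.

### The arm

A 6-joint arm with a two-finger parallel gripper is mounted at the origin on the work surface. World frame = base frame: x ahead of the robot, y to its left, z up, the work surface at z = 0. Lengths are in m, angles in rad, forces in N, time in s.
With the tool pointing down it reaches from about 0.425 to 0.925 m from the base axis. Payload 12.5 kg.
Tool frame: the origin (TCP) lies at the very end of the fingers, on their centre line; the grasp point (between the pads) lies 19 mm behind it; z points along the fingers, y is the line along which they close (so a half turn about z gives the same grasp; the last joint's range is limited). The gripper opens to 85 mm and grips with 20 to 120 N. Pads are 22 mm wide; open, the fingers measure 114 mm over their backs; the gripper's body (76 mm by 85 mm) begins 54 mm behind the grasp point. The pads swing forward as they close: fully open they stand 13 mm farther back than shut.
Start: joints at [-1.426, 0.491, 1.559, -0, 1.092, -0.106], TCP at [0.155, -0.605, 0.231] pointing down, gripper open.
Joint ranges: [-3.1, 3.1], [-0.84, 2.19], [0.05, 2.79], [-1.13, 4.28], [0.06, 2.93], [-2.69, 2.69]. Speed limits (rad/s): [2.22, 2.22, 2.79, 3.14, 3.14, 3.14].

### API

Orientations are given as a rotation vector (axis times angle).
In Python, from station import r gives the robot as it stands. The module is installed in compiled form; this text tells all that it offers.
- The arm moves only by the tool play_rows, never from a script. Its argument "plan" is a list of rows, each an object with "dp": the shift along the tool's x, y, z in m, a list of three; "rotation": the turn, a rotation vector about the tool's x, y, z in rad, a list of three. In form: [{"dp": [tx, ty, tz], "rotation": [ax, ay, az]}, ...]. A call has 1 to 20 rows; each row shifts and turns the commanded pose from where the row before left it, along the tool's axes as they then stand; what a row does not reach is not made up. A row lasts 1/8 s, in which the tool goes at most 62.5 mm and 10.7 degrees, less where a joint would pass 70% of its speed; a pose out of reach is approached as far as the arm can. A call is refused whole if a number of a shift passes 0.0625 or a number of a turn 0.188, either way. A call with a gripper value outside its range is refused whole. "claw" is the opening, from 0 (shut) to 1 (fully open), set as the call begins (left out, the last holds). The fingers move at their own pace and stop on an object; "grip_force" is the grip in N (left out, the last holds). Time passes only in rows, so rows that do not move let the fingers close. It gives the time, the measured TCP pose, the force, the opening and the grip force at its end, in the units of the state.
- r.get_state(): the state, without advancing time (a new reading comes with each control period).
- r.camera(name): name is "scene" or "side" or "wrist"; returns a dict with "image" (420x560x3 uint8, blue, green, red), "fx", "fy", "cx", "cy" (pixels), "k1" (the pictures are not rectified: a ray, as slopes to the right and down, at radius r is drawn at 1 + k1 r^2 times it, then the intrinsics apply), "rvec" (rotation vector, rad) and "tvec" (3), from world to camera coordinates, as OpenCV has them; the wrist camera has in their place "tool_from_camera" (4x4, takes a point from camera to tool coordinates, whose origin is the TCP and whose axes are the flange's). Camera axes: x right, y down, z forward; pixel columns grow to the right and rows downward; lengths in m; the calibration is good to about 2 mm. A picture is of the moment at which its call begins: read the wrist's pose just before it. There is no depth.
- r.hand_in(): hands the job in; it is judged then, once.
Trained networks look in a picture, given as the dict that the camera call returned (one of the last four; its "shot" number tells which), for a name from the list of things; names that differ only in an ending like _2 or _b are one class to them, and where a whole thing is asked for, a point or a joint stands for the part that bears it (a point fixed in the world has none). Each returns a list of dicts, best first, with "p" (0 to 1); they miss things now and then, are a little off and sometimes report something else, mostly with a low value. They report only what shows in the picture. A call takes as long as a camera call. They do not tell look-alikes from the thing itself.
- r.spot_in(label, picture): "point" ([column, row] in pixels, amid what is visible of it).
- r.cut_out(label, picture): "pixels" (420x560 bool, what is visible of it) and "point" ([column, row] in pixels, amid what is visible of it).
The state is a dict: "time": time; "qpos": joint angles; "joint_velocities": joint speeds; "joint_efforts": joint torques, N m; "position": TCP position; "eef_rot": TCP orientation; "wrist_force": force on the tool from outside, world axes, zero at the start; "torque": the same for the moment, N m; "grip_width": finger opening in m; "finger_force": force on a finger pad.
Only numpy, scipy, OpenCV 4.12 (cv2) and the standard library are available. Lean on these libraries where they do the work, as an engineer would, in place of code of your own. Each camera call takes 0.05 s, during which the arm holds its last target. There are 200 camera calls.

## Working session

There is one attempt and no reset: what is moved stays moved. The work goes in short steps, Python scripts to look and compute and a tool call to move; the robot and the scene stay as the last step left them, time stands still between calls to the robot, and variables do not carry over. Pictures are saved under pics/ and viewed, at most 10 in all, crops included, and the job is handed in when it is done.

Besides the shell and the picture viewer there is one more tool, called after ">>>" as name(argument=value, ...), one argument or row to a line, values as JSON. play_rows: Moves the arm, as the interface text tells. Its arguments: {"type":"object","properties":{"plan":{"type":"array","items":{"type":"object","properties":{"dp":{"type":"array","items":{"type":"number"}},"rotation":{"type":"array","items":{"type":"number"}}}}},"claw":{"type":"number"},"grip_force":{"type":"number"}},"required":["plan"]}

```bash
mkdir -p pics; cat > h.py <<'E'
import numpy as np, cv2
from scipy.spatial.transform import Rotation as R
from station import r
def ray(pic,uv,st=None):
    K=np.array([[pic['fx'],0,pic['cx']],[0,pic['fy'],pic['cy']],[0,0,1.]])
    # own radial model: drawn = s*(1+k1 r^2), same as cv2 k1
    p=cv2.undistortPoints(np.array(uv,float).reshape(-1,1,2),K,np.array([pic['k1'],0,0,0.])).reshape(-1,2)
    d=np.c_[p,np.ones(len(p))]
    if 'rvec' in pic:
        M=R.from_rotvec(np.ravel(pic['rvec'])).as_matrix(); t=np.ravel(pic['tvec'])
        return -M.T@t, d@M
    T=np.array(pic['tool_from_camera']); W=R.from_rotvec(st['eef_rot']).as_matrix()
    return W@T[:3,3]+np.array(st['position']), d@(W@T[:3,:3]).T
def onz(pic,uv,z,st=None):
    o,d=ray(pic,uv,st); return o+d*((z-o[2])/d[:,2:])
def proj(pic,X,st=None):
    X=np.atleast_2d(np.array(X,float))
    K=np.array([[pic['fx'],0,pic['cx']],[0,pic['fy'],pic['cy']],[0,0,1.]])
    if 'rvec' in pic: rv,tv=np.ravel(pic['rvec']),np.ravel(pic['tvec'])
    else:
        T=np.array(pic['tool_from_camera']); W=np.eye(4); W[:3,:3]=R.from_rotvec(st['eef_rot']).as_matrix(); W[:3,3]=st['position']
        C=np.linalg.inv(W@T); rv=R.from_matrix(C[:3,:3]).as_rotvec(); tv=C[:3,3]
    return cv2.projectPoints(X,rv,tv,K,np.array([pic['k1'],0,0,0.]))[0].reshape(-1,2)
E
python3 - <<'E'
from h import *
for n in ('scene','side'):
    p=r.camera(n); cv2.imwrite(f'pics/{n}0.png',p['image'])
    print(n,'cam at',ray(p,[280,210])[0].round(3))
    for l in ('handpiece','spare','unit','drawer','drawer_handle','cradle','saddle','saddle_left','saddle_right','gel_jar','polish'):
        print(l,[(np.round(q['point']),round(q['p'],2)) for q in r.spot_in(l,p)[:4]])
print(r.get_state())
E
```

```text
scene cam at [ 1.356 -0.031  0.702]
handpiece []
spare []
unit [(array([409., 318.]), 0.69), (array([397., 249.]), 0.53)]
drawer [(array([400., 240.]), 0.92)]
drawer_handle [(array([401., 250.]), 0.63)]
cradle [(array([223., 216.]), 0.98), (array([194., 151.]), 0.74), (array([244., 305.]), 0.7), (array([244., 172.]), 0.6)]
saddle [(array([115., 185.]), 0.83), (array([247., 161.]), 0.75), (array([222., 209.]), 0.68), (array([223., 210.]), 0.63)]
saddle_left [(array([230., 209.]), 0.68), (array([248., 300.]), 0.56), (array([196., 136.]), 0.49), (array([255., 160.]), 0.39)]
saddle_right [(array([237., 300.]), 0.73), (array([220., 197.]), 0.61), (array([108., 180.]), 0.61), (array([251., 168.]), 0.48)]
gel_jar [(array([182., 180.]), 0.6)]
polish [(array([199., 248.]), 0.74)]
side cam at [ 0.129 -1.215  0.854]
handpiece []
spare []
unit [(array([299., 138.]), 0.68), (array([267., 145.]), 0.51)]
drawer [(array([267., 145.]), 0.72)]
drawer_handle [(array([268., 144.]), 0.76)]
cradle [(array([290., 234.]), 0.97), (array([356., 186.]), 0.77), (array([323., 332.]), 0.72), (array([204., 312.]),
[... 484 characters left out ...]
: array([-1.42562916e+00,  4.90910000e-01,  1.55886811e+00, -2.38619305e-05,
        1.09172151e+00, -1.05656092e-01]), 'joint_velocities': array([ 3.11155341e-04,  7.79785680e-04, -2.98687401e-04,  6.52419285e-04,
       -2.21203414e-05,  5.00574920e-04]), 'joint_efforts': array([-1.52839759e-03, -6.18281507e+01, -2.61849135e+01, -2.05599817e-04,
        3.27824882e-04,  1.50724037e-05]), 'position': array([ 0.15511246, -0.60547257,  0.23133173]), 'eef_rot': array([ 3.11682455e+00,  3.92965730e-01, -3.03690291e-05]), 'wrist_force': array([ 0.16878887,  0.15647068, -0.38987081]), 'torque': array([ 0.00621119,  0.0244471 , -0.00406679]), 'finger_force': 0.0, 'grip_width': 0.08539822629122663}
```

View pics/scene0.png

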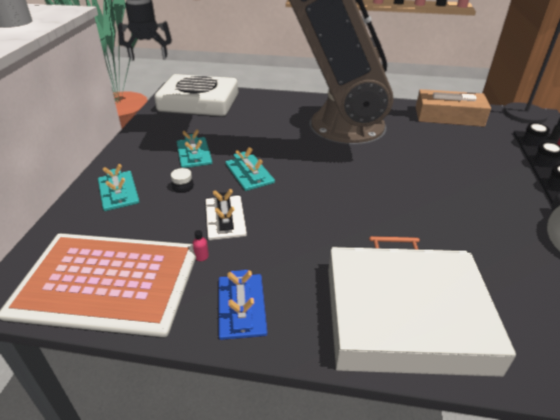

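View pics/side0.png

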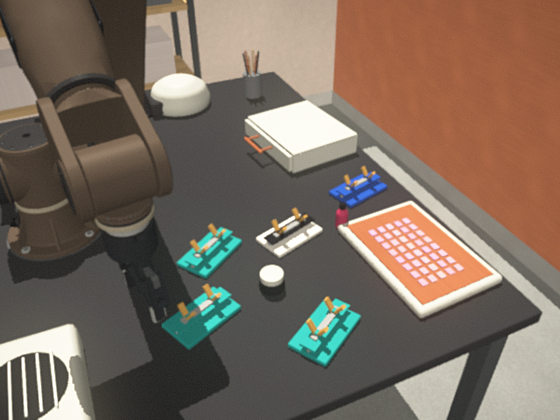

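The scene picture shows cradle look-alikes: teal at (194,151), (249,170) and (117,187), blue at (242,303), and white with a black saddle at (223,216). The white one is the target; in the side view it is at (290,234). The drawer unit is at (410,305) with its copper handle at (395,240).

```bash
python3 - <<'E'
from h import *
def near(l,p,uv):
    q=r.cut_out(l,p); return min(q,key=lambda a:np.hypot(*(np.array(a['point'])-uv))) if q else None
def rect(xy):
    c,s,a=cv2.minAreaRect((xy*1000).astype(np.float32)); return np.round(c,1),np.round(s,1),round(a,1)
ims=[]
for n,cu,hu,uu in (('scene',(223,216),(401,245),(410,300)),('side',(290,234),(260,145),(299,138))):
    p=r.camera(n); im=p['image']; hsv=cv2.cvtColor(im,cv2.COLOR_BGR2HSV)
    m=near('cradle',p,cu)['pixels']; white=m&(hsv[...,1]<60)&(hsv[...,2]>120)
    v,u=np.nonzero(white); print(n,'plate',len(u),rect(onz(p,np.c_[u,v],.012)[:,:2]))
    # handle
    hm=(cv2.inRange(hsv,(3,120,80),(16,255,255))>0); b=np.zeros_like(hm); b[hu[1]-25:hu[1]+20,hu[0]-45:hu[0]+45]=1
    v,u=np.nonzero(hm&b); X=onz(p,np.c_[u,v],.044)[:,:2]; print('handle',len(u),rect(X))
    m=near('unit',p,uu); 
    if m:
        v,u=np.nonzero(m['pixels']); print('unit',len(u),m['p'],rect(onz(p,np.c_[u,v],.066)[:,:2]))
    for l,z in (('gel_jar',.02),('polish',.035)):
        q=r.spot_in(l,p); print(l,[onz(p,a['point'],z)[0].round(3) for a in q[:1]])
    w={'scene':(180,170,120,150),'side':(220,90,200,190)}[n]; y,x=w[1],w[0]
    ims.append(cv2.resize(im[w[1]-0:w[1]+w[3]//1,x:x+260][:150],(780,450)) if n=='scene' else None)
cv2.imwrite('pics/c1.png',ims[0])
E
```

```text
scene plate 1070 (array([ 556.5, -286.8]), array([159.3,  89.6]), 18.8)
handle 255 (array([616.7, 118.5]), array([ 34.6, 107.3]), 5.4)
unit 20856 0.69 (array([785.2, 133. ]), array([324. , 302.4]), 7.0)
gel_jar [array([ 0.433, -0.445,  0.02 ])]
polish [array([ 0.45 , -0.431,  0.035])]
side plate 1122 (array([ 549.8, -285.5]), array([160.2, 101.7]), 18.8)
handle 129 (array([627.8, 129.3]), array([ 48.4, 112.2]), 7.3)
unit 5141 0.68 (array([749.7,  97.6]), array([318.3, 377.8]), 6.9)
gel_jar [array([ 0.437, -0.435,  0.02 ])]
polish [array([0.656, 0.111, 0.035])]
```

View pics/c1.png

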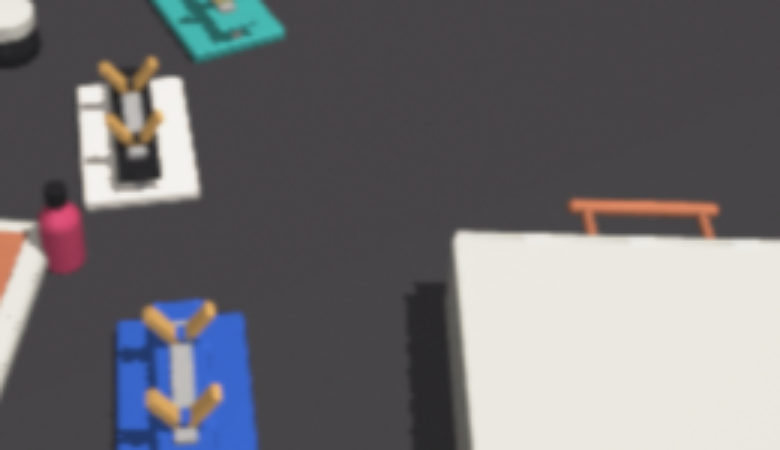

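The crop confirms the white cradle with its black saddle; the V runs roughly along the image vertical. The handle bar spans about (370–420,240) in the full image. I'll turn and fly over the handle.

>>> play_rows(
  plan=[
    {"dp":[0,0,0],"rotation":[0,0,-0.18]},
    {"dp":[0,0,0],"rotation":[0,0,-0.18]},
    {"dp":[0,0,0],"rotation":[0,0,-0.18]},
    {"dp":[0,0,0],"rotation":[0,0,-0.18]},
    {"dp":[0,0,0],"rotation":[0,0,-0.18]},
    {"dp":[0,0,0],"rotation":[0,0,-0.18]},
    {"dp":[0,0,0],"rotation":[0,0,-0.18]},
    {"dp":[0,0,0],"rotation":[0,0,-0.18]},
  ],
  claw=1,
)

```text
time: 2.7
position: [0.1551, -0.6054, 0.2313]
eef_rot: [2.077, 2.357, -0.0]
wrist_force: [0.7, 0.1, -0.8]
grip_width: 0.0855
finger_force: 0.0
```

>>> play_rows(
  plan=[
    {"dp":[0.0447,0.0326,-0.001],"rotation":[0,0,0]},
    {"dp":[0.0447,0.0326,-0.001],"rotation":[0,0,0]},
    {"dp":[0.0447,0.0326,-0.001],"rotation":[0,0,0]},
    {"dp":[0.0447,0.0326,-0.001],"rotation":[0,0,0]},
    {"dp":[0.0447,0.0326,-0.001],"rotation":[0,0,0]},
    {"dp":[0.0447,0.0326,-0.001],"rotation":[0,0,0]},
    {"dp":[0.0447,0.0326,-0.001],"rotation":[0,0,0]},
    {"dp":[0.0447,0.0326,-0.001],"rotation":[0,0,0]},
    {"dp":[0.0447,0.0326,-0.001],"rotation":[0,0,0]},
    {"dp":[0.0447,0.0326,-0.001],"rotation":[0,0,0]},
    {"dp":[0.0447,0.0326,-0.001],"rotation":[0,0,0]},
    {"dp":[0.0447,0.0326,-0.001],"rotation":[0,0,0]},
    {"dp":[0.0447,0.0326,-0.001],"rotation":[0,0,0]},
    {"dp":[0.0447,0.0326,-0.001],"rotation":[0,0,0]},
    {"dp":[0.0447,0.0326,-0.001],"rotation":[0,0,0]},
    {"dp":[0,0,0],"rotation":[0,0,0]},
  ],
  claw=0.4,
)

```text
time: 4.7
position: [0.5613, 0.1216, 0.2459]
eef_rot: [2.08, 2.354, 0.001]
wrist_force: [-0.6, -0.8, -0.8]
grip_width: 0.0341
finger_force: 0.0
```

```bash
cat > look.py <<'E'
from h import *
def shot(name=None):
    st=r.get_state(); p=r.camera('wrist')
    if name: cv2.imwrite(f'pics/{name}.png',p['image'])
    return st,p
def toolmove(st,X):  # world delta -> tool axes
    W=R.from_rotvec(st['eef_rot']).as_matrix(); return W.T@(np.array(X)-np.array(st['position']))
def yaw(st):
    x=R.from_rotvec(st['eef_rot']).as_matrix()[:,0]; return np.arctan2(x[1],x[0])
E
python3 - <<'E'
from look import *
st,p=shot('w1'); print(st['position'],yaw(st),st['eef_rot'],st['time'])
print(np.round(p['tool_from_camera'],3), p['fx'])
for l in ('drawer_handle','drawer'): print(l,[(np.round(q['point']),q['p'], onz(p,q['point'],.044,st).round(4)) for q in r.spot_in(l,p)])
hsv=cv2.cvtColor(p['image'],cv2.COLOR_BGR2HSV)
m=cv2.inRange(hsv,(3,120,60),(16,255,255)); n,lab,s,c=cv2.connectedComponentsWithStats(m)
i=1+np.argmax(s[1:,4]); print(s[i],c[i])
v,u=np.nonzero(lab==i); X=onz(p,np.c_[u,v],.044,st)[:,:2]
c,sz,a=cv2.minAreaRect((X*1000).astype(np.float32)); print(c,sz,a)
E
```

```text
[0.56130268 0.12155473 0.2458577 ] 1.6943228751939825 [2.08003578e+00 2.35426121e+00 5.29262819e-04] 4.7
[[ 0.001 -0.951 -0.311  0.08 ]
 [ 1.     0.     0.001 -0.001]
 [-0.001 -0.311  0.951 -0.142]
 [ 0.     0.     0.     1.   ]] 337.084794218147
drawer_handle [(array([374., 164.]), 0.91, array([[0.6535, 0.146 , 0.044 ]]))]
drawer [(array([377., 165.]), 0.7, array([[0.6567, 0.1455, 0.044 ]]))]
[ 321  133   54  102 1598] [336.54317897 182.07509387]
(629.65625, 119.93303680419922) (50.88794708251953, 109.60668182373047) 6.837551116943359
```

View pics/w1.png

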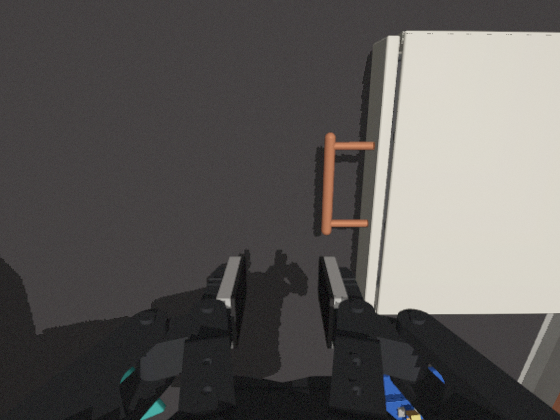

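The wrist view shows the handle bar at columns 321–336, rows 133–235, its posts going right to the face; the unit fills the right side.

```bash
python3 - <<'E'
from look import *
st,p=shot()
hsv=cv2.cvtColor(p['image'],cv2.COLOR_BGR2HSV)
m=cv2.inRange(hsv,(3,100,50),(16,255,255)); n,lab,s,c=cv2.connectedComponentsWithStats(m)
i=1+np.argmax(s[1:,4]); lm=lab==i
x,y,w,h,_=s[i]; 
rows=[v for v in range(y+18,y+h-16)]
cl=np.array([[np.nonzero(lm[v])[0].mean(),v] for v in rows if lm[v].sum()<14]); print(len(cl))
X=onz(p,cl,.044,st)[:,:2]*1000; vx,vy,x0,y0=cv2.fitLine(X.astype(np.float32),2,0,.01,.01).ravel()
print('bar line',vx,vy,x0,y0,'unit yaw',np.arctan2(-vx,vy) if vy>0 else np.arctan2(vx,-vy))
ends=onz(p,[[330,y],[326,y+h]],.044,st)*1000; print(ends, ends.mean(0))
psi=np.arctan2(-vx*np.sign(vy),abs(vy)); print('psi',psi,'dyaw',psi+np.pi/2-yaw(st))
yc=ends[:,1].mean(); xc=x0+vx/vy*(yc-y0); print('centre',xc,yc, 'tool',toolmove(st,[xc/1000,yc/1000,.025]))
E
```

```text
69
bar line 0.12339161 -0.992358 609.8011 119.14603 unit yaw 0.1237069
[[601.2323993  172.3776732   44.        ]
 [615.11290707  62.01887123  44.        ]] [608.17265319 117.19827221  44.        ]
psi 0.1237069 dyaw 0.003602518838320856
centre 610.0432737732232 117.198272213219 tool [-0.00710372  0.04974259  0.22108091]
```

>>> play_rows(
  plan=[
    {"dp":[-0.007,0.0497,0],"rotation":[0,0,0]},
    {"dp":[0,0,0.05],"rotation":[0,0,0]},
    {"dp":[0,0,0.05],"rotation":[0,0,0]},
    {"dp":[0,0,0.05],"rotation":[0,0,0]},
    {"dp":[0,0,0.03],"rotation":[0,0,0]},
    {"dp":[0,0,0.02],"rotation":[0,0,0]},
    {"dp":[0,0,0.02],"rotation":[0,0,0]},
    {"dp":[0,0,0],"rotation":[0,0,0]},
  ],
)

```text
time: 5.9
position: [0.6099, 0.117, 0.0253]
eef_rot: [-2.084, -2.349, 0.002]
wrist_force: [-0.5, 0.4, 0.3]
grip_width: 0.034
finger_force: 0.0
```

>>> play_rows(
  plan=[
    {"dp":[0,0,0],"rotation":[0,0,0]},
    {"dp":[0,0,0],"rotation":[0,0,0]},
    {"dp":[0,0,0],"rotation":[0,0,0]},
    {"dp":[0,0,0],"rotation":[0,0,0]},
  ],
  claw=0,
  grip_force=40,
)

```text
time: 6.4
position: [0.611, 0.1176, 0.0272]
eef_rot: [2.083, 2.35, 0.001]
wrist_force: [-0.3, -1.8, 6.2]
grip_width: 0.0093
finger_force: 39.5
```

>>> play_rows(
  plan=[
    {"dp":[0,-0.01,0],"rotation":[0,0,0]},
    {"dp":[0,-0.015,0],"rotation":[0,0,0]},
    {"dp":[0,-0.015,0],"rotation":[0,0,0]},
    {"dp":[0,-0.015,0],"rotation":[0,0,0]},
    {"dp":[0,-0.015,0],"rotation":[0,0,0]},
    {"dp":[0,-0.015,0],"rotation":[0,0,0]},
    {"dp":[0,-0.015,0],"rotation":[0,0,0]},
    {"dp":[0,-0.015,0],"rotation":[0,0,0]},
    {"dp":[0,-0.015,0],"rotation":[0,0,0]},
    {"dp":[0,-0.015,0],"rotation":[0,0,0]},
    {"dp":[0,-0.008,0],"rotation":[0,0,0]},
    {"dp":[0,0,0],"rotation":[0,0,0]},
  ],
)

```text
time: 7.9
position: [0.4585, 0.0987, 0.0271]
eef_rot: [2.083, 2.35, 0.001]
wrist_force: [-0.4, -12.4, 11.0]
grip_width: 0.0095
finger_force: 40.2
```

>>> play_rows(
  plan=[
    {"dp":[0,-0.003,0],"rotation":[0,0,0]},
    {"dp":[0,-0.002,0],"rotation":[0,0,0]},
    {"dp":[0,0,0],"rotation":[0,0,0]},
  ],
)

```text
time: 8.28
position: [0.4542, 0.0982, 0.0272]
eef_rot: [2.083, 2.349, 0.002]
wrist_force: [1.5, -12.5, 10.7]
grip_width: 0.0091
finger_force: 40.2
```

>>> play_rows(
  plan=[
    {"dp":[0,-0.002,0],"rotation":[0,0,0]},
    {"dp":[0,-0.002,0],"rotation":[0,0,0]},
    {"dp":[0,0,0],"rotation":[0,0,0]},
  ],
)

```text
time: 8.65
position: [0.4531, 0.098, 0.0272]
eef_rot: [2.08, 2.346, 0.009]
wrist_force: [13.1, -8.3, 1.9]
grip_width: 0.0093
finger_force: 39.5
```

>>> play_rows(
  plan=[
    {"dp":[0,0,0],"rotation":[0,0,0]},
    {"dp":[0,0,0],"rotation":[0,0,0]},
    {"dp":[0,0,0],"rotation":[0,0,0]},
    {"dp":[0,0,-0.03],"rotation":[0,0,0]},
    {"dp":[0,0,-0.05],"rotation":[0,0,0]},
    {"dp":[0,0,-0.06],"rotation":[0,0,0]},
    {"dp":[0,0.03,-0.06],"rotation":[0,0,0]},
    {"dp":[0,0.03,0],"rotation":[0,0,0.174]},
    {"dp":[0,0,0],"rotation":[0,0,0.174]},
    {"dp":[0,0,0],"rotation":[0,0,0.174]},
    {"dp":[0,0,0],"rotation":[0,0,0.174]},
    {"dp":[0,0,0],"rotation":[0,0,0.174]},
    {"dp":[0,0,0],"rotation":[0,0,0.174]},
    {"dp":[0,0,0],"rotation":[0,0,0.174]},
    {"dp":[0,0,0],"rotation":[0,0,0.174]},
    {"dp":[0,0,0],"rotation":[0,0,0.174]},
    {"dp":[0,0,0],"rotation":[0,0,0]},
  ],
  claw=0.4,
)

```text
time: 10.78
position: [0.5069, 0.1054, 0.222]
eef_rot: [3.135, 0.198, -0.001]
wrist_force: [-0.6, -0.6, -0.5]
grip_width: 0.0341
finger_force: 0.0
```

```bash
python3 - <<'E'
from look import *
st,p=shot('w2'); print(st['position'],yaw(st),st['eef_rot'],st['time'])
for l in ('drawer_handle','handpiece','spare'):
  for q in r.cut_out(l,p):
    v,u=np.nonzero(q['pixels']); X=onz(p,np.c_[u,v],.038,st)[:,:2]*1000
    print(l,np.round(q['point']),q['p'],len(u),cv2.minAreaRect(X.astype(np.float32)), p['image'][q['pixels']].mean(0).round())
E
```

```text
[0.50691573 0.10539545 0.22200151] 0.1261153741950763 [ 3.13531159e+00  1.97967959e-01 -9.00636986e-04] 10.775
drawer_handle [283.  96.] 0.67 48667 ((553.681884765625, 110.4991455078125), (222.0028533935547, 301.0416564941406), 7.264554977416992) [180. 182. 186.]
handpiece [230.  98.] 0.92 3876 ((577.3894653320312, 163.90402221679688), (131.29595947265625, 28.257877349853516), 6.396060943603516) [159. 178. 220.]
spare [338.  98.] 0.65 3840 ((589.677734375, 64.9175033569336), (130.36143493652344, 26.539966583251953), 7.188431739807129) [230. 233. 234.]
spare [283.  99.] 0.46 48866 ((553.6265869140625, 110.85740661621094), (222.02194213867188, 302.0545349121094), 7.264555931091309) [180. 182. 186.]
```

View pics/w2.png

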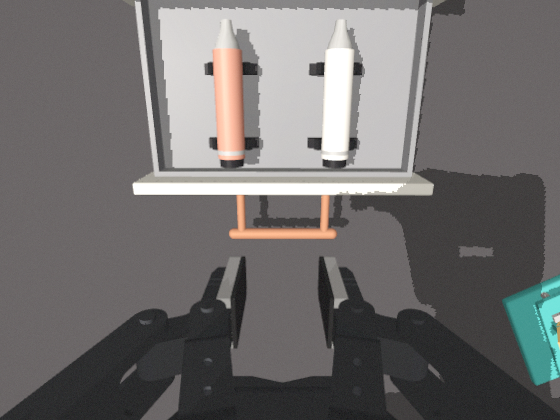

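The rose-gold piece is at (230,98), the left (+y) nest, and the white spare at (338,98). The drawer is out. I'll go to the rose-gold one.

>>> play_rows(
  plan=[
    {"dp":[0.035,-0.025,0],"rotation":[0,0,0]},
    {"dp":[0.034,-0.024,0],"rotation":[0,0,0]},
    {"dp":[0,0,0.05],"rotation":[0,0,0]},
    {"dp":[0,0,0.05],"rotation":[0,0,0]},
    {"dp":[0,0,0],"rotation":[0,0,0]},
    {"dp":[0,0,0],"rotation":[0,0,0]},
  ],
  claw=0.75,
)

```text
time: 11.72
position: [0.5704, 0.1626, 0.1238]
eef_rot: [-3.135, -0.197, -0.003]
wrist_force: [-0.1, -0.4, 0.9]
grip_width: 0.0641
finger_force: 0.0
```

```bash
python3 - <<'E'
from look import *
st,p=shot('w3'); print(st['position'],yaw(st),st['grip_width'])
print('tool',toolmove(st,[.5694,.1629,.021]))
print('axis line px',proj(p,[[.5694+a*.9923,.1629+a*.1237,.038] for a in (-.05,0,.05)],st).round())
for l in ('handpiece','spare'):
  for q in r.cut_out(l,p):
    v,u=np.nonzero(q['pixels']); X=onz(p,np.c_[u,v],.038,st)[:,:2]*1000
    print(l,np.round(q['point']),q['p'],len(u),cv2.minAreaRect(X.astype(np.float32)), p['image'][q['pixels']].mean(0).round())
E
```

```text
[0.57037696 0.16258952 0.12378102] 0.12546145111045842 0.06414494472068413
tool [-0.00110169 -0.00043061  0.10277933]
axis line px [[281. 275.]
 [281. 214.]
 [282. 143.]]
handpiece [282. 203.] 0.6 5901 ((574.4983520507812, 163.81103515625), (133.94583129882812, 25.926429748535156), 7.128534317016602) [103. 119. 163.]
spare [424. 201.] 0.98 6496 ((587.4627685546875, 64.27377319335938), (135.02859497070312, 29.754581451416016), 7.216310977935791) [141. 147. 151.]
```

View pics/w3.png

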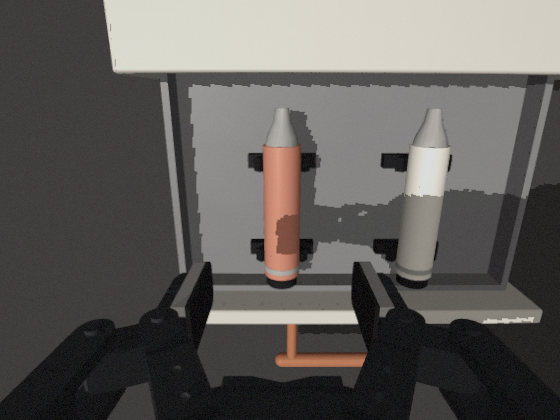

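>>> play_rows(
  plan=[
    {"dp":[-0.002,-0.0005,0.04],"rotation":[0,0,0]},
    {"dp":[0,0,0.03],"rotation":[0,0,0]},
    {"dp":[0,0,0.02],"rotation":[0,0,0]},
    {"dp":[0,0,0.013],"rotation":[0,0,0]},
    {"dp":[0,0,0],"rotation":[0,0,0]},
  ],
)

```text
time: 12.5
position: [0.5677, 0.1627, 0.0193]
eef_rot: [3.135, 0.196, -0.0]
wrist_force: [-0.1, -0.3, -0.4]
grip_width: 0.0638
finger_force: 0.0
```

>>> play_rows(
  plan=[
    {"dp":[0,0,0],"rotation":[0,0,0]},
    {"dp":[0,0,0],"rotation":[0,0,0]},
    {"dp":[0,0,0],"rotation":[0,0,0]},
    {"dp":[0,0,0],"rotation":[0,0,0]},
    {"dp":[0,0,0],"rotation":[0,0,0]},
  ],
  claw=0,
  grip_force=60,
)

```text
time: 13.12
position: [0.568, 0.1626, 0.0202]
eef_rot: [3.135, 0.196, 0.002]
wrist_force: [-0.9, -2.7, 6.1]
grip_width: 0.0247
finger_force: 58.4
```

>>> play_rows(
  plan=[
    {"dp":[0,0,-0.01],"rotation":[0,0,0]},
    {"dp":[0,0,-0.02],"rotation":[0,0,0]},
    {"dp":[0,0,-0.04],"rotation":[0,0,0]},
    {"dp":[0,0,-0.05],"rotation":[0,0,0]},
    {"dp":[0,0,-0.05],"rotation":[0,0,0]},
    {"dp":[0,0,-0.05],"rotation":[0,0,0]},
    {"dp":[0,0,0],"rotation":[0,0,0]},
  ],
)

```text
time: 14.0
position: [0.5685, 0.163, 0.2436]
eef_rot: [-3.135, -0.196, -0.011]
wrist_force: [-1.0, -0.3, -2.7]
grip_width: 0.0244
finger_force: 59.2
```

>>> play_rows(
  plan=[
    {"dp":[0,0,0],"rotation":[0,0,-0.102]},
    {"dp":[0,0,0],"rotation":[0,0,-0.102]},
    {"dp":[-0.0133,0.0233,-0.0015],"rotation":[0,0,0]},
    {"dp":[-0.0266,0.0467,-0.0015],"rotation":[0,0,0]},
    {"dp":[-0.0266,0.0467,-0.0015],"rotation":[0,0,0]},
    {"dp":[-0.0266,0.0467,-0.0015],"rotation":[0,0,0]},
    {"dp":[-0.0266,0.0467,-0.0015],"rotation":[0,0,0]},
    {"dp":[-0.0266,0.0467,-0.0015],"rotation":[0,0,0]},
    {"dp":[-0.0266,0.0467,-0.0015],"rotation":[0,0,0]},
    {"dp":[-0.0266,0.0467,-0.0015],"rotation":[0,0,0]},
    {"dp":[-0.0266,0.0467,-0.0015],"rotation":[0,0,0]},
    {"dp":[-0.0133,0.0233,-0.0015],"rotation":[0,0,0]},
    {"dp":[0,0,0],"rotation":[0,0,0]},
    {"dp":[0,0,0],"rotation":[0,0,0]},
  ],
)

```text
time: 15.75
position: [0.4764, -0.3114, 0.2536]
eef_rot: [-3.098, -0.514, 0.001]
wrist_force: [1.2, 0.2, -2.0]
grip_width: 0.0242
finger_force: 59.2
```

```bash
python3 - <<'E'
from look import *
st,p=shot('w4'); print(st['position'],yaw(st),st['eef_rot'],st['grip_width'],st['time'])
hsv=cv2.cvtColor(p['image'],cv2.COLOR_BGR2HSV)
for l,z in (('cradle',.012),('saddle',.04),('saddle_left',.061),('saddle_right',.061),('handpiece',st['position'][2]+.017)):
  for q in r.cut_out(l,p)[:3]:
    m=q['pixels']
    if l=='cradle': m=m&(hsv[...,1]<60)&(hsv[...,2]>110)
    v,u=np.nonzero(m)
    if len(u)<20: continue
    X=onz(p,np.c_[u,v],z,st)[:,:2]*1000
    print(l,np.round(q['point']),round(q['p'],2),len(u),np.round(np.r_[[*sum((list(np.ravel(a)) for a in cv2.minAreaRect(X.astype(np.float32))),[])]],1))
E
```

```text
[ 0.47641526 -0.31140505  0.2535885 ] 0.32880073119872805 [-3.09808042e+00 -5.13963686e-01  1.26774164e-03] 0.02419951862017638 15.75
cradle [280.  78.] 0.86 7075 [ 551.  -285.9  148.8   89.5   18.6]
cradle [207. 236.] 0.82 639 [ 331.7 -252.6   73.8   86.6   64.7]
cradle [502. 231.] 0.72 701 [ 498.1 -622.   148.    40.7   34. ]
saddle [206. 246.] 0.86 2670 [ 353.5 -256.9  126.2   53.4   34.8]
saddle [515. 232.] 0.8 4066 [ 498.6 -600.   141.1   63.7   31.9]
saddle [286.  62.] 0.77 3507 [ 563.5 -281.5  111.6   47.8   18.5]
saddle_left [265.  58.] 0.75 399 [ 546.7 -274.1   81.3   20.2   18.5]
saddle_left [516. 263.] 0.75 252 [ 483.  -578.5   89.5    7.7   32.3]
saddle_left [194. 248.] 0.58 460 [ 345.3 -258.4   86.    26.1   35.9]
saddle_right [538. 220.] 0.8 643 [ 496.8 -601.5   91.9   30.7   32.7]
saddle_right [299.  61.] 0.72 369 [ 555.  -298.2   79.4   19.3   19.1]
saddle_right [210. 239.] 0.58 151 [ 386.9 -259.4   20.2   11.6   59.6]
handpiece [282. 251.] 0.71 15542 [ 488.2 -306.8  124.2   27.2   19.1]
```

View pics/w4.png

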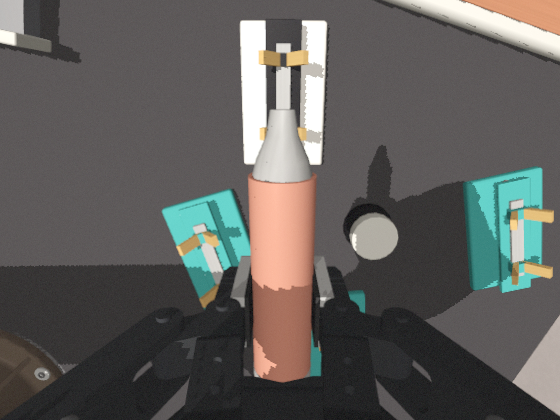

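The picture shows the white cradle at (283,90) with the V's cheeks at rows 58 and 133. The held handpiece has its nose tip at (281,110) and the nose/barrel junction at row 177.

```bash
python3 - <<'E'
from look import *
st,p=shot()
W=R.from_rotvec(st['eef_rot']).as_matrix()
zt=st['position'][2]+.017
for uv in ((281,110),(282,178)):
    for dz in (0,.012):
        X=onz(p,uv,zt+dz,st)[0]; print(uv,dz,(W.T@(X-st['position'])).round(4))
print('tool move to above seat', toolmove(st,[.551,-.286,.15]), 'dyaw',.3246-yaw(st))
s=r.camera('side'); q=[a for a in r.cut_out('handpiece',s)]
for a in q[:2]:
    v,u=np.nonzero(a['pixels']); print(a['point'],a['p'],len(u),cv2.minAreaRect(np.c_[u,v].astype(np.float32)))
c=st['position']+W@np.array([0,0,-.017])
print(proj(s,[c+W[:,0]*a for a in (-.056,0,.072)]).round(1))
cv2.imwrite('pics/s2.png',cv2.resize(s['image'][120:280,150:390],(720,480),interpolation=cv2.INTER_CUBIC))
E
```

```text
(281, 110) 0 [ 0.0743 -0.0006 -0.017 ]
(281, 110) 0.012 [ 0.0748 -0.0006 -0.029 ]
(282, 178) 0 [ 0.0494 -0.0003 -0.017 ]
(282, 178) 0.012 [ 0.0522 -0.0003 -0.029 ]
tool move to above seat [ 0.07839351 -0.00019232  0.10427555] dyaw -0.005243482661097976
[256.4, 157.7] 0.78 349 ((264.6986083984375, 155.36302185058594), (12.172279357910156, 50.44473648071289), 69.44395446777344)
[[243.3 166.6]
 [263.2 157.1]
 [287.4 145.6]]
```

View pics/s2.png

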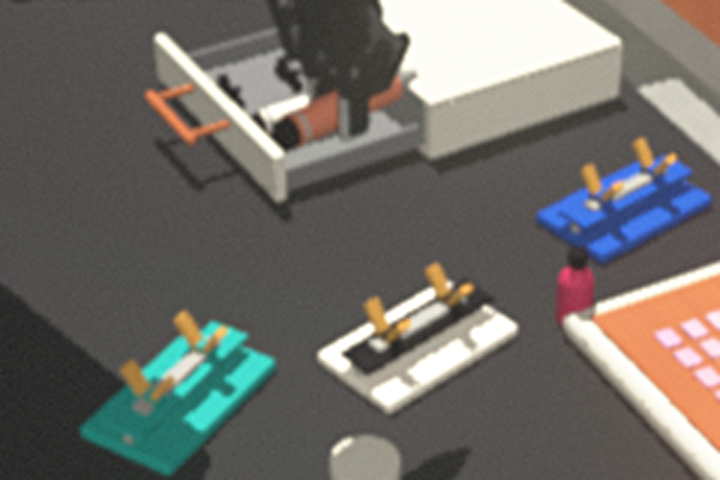

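>>> play_rows(
  plan=[
    {"dp":[0.026,0,0],"rotation":[0,0,0.004]},
    {"dp":[0.026,0,0],"rotation":[0,0,0]},
    {"dp":[0.0245,0,0.02],"rotation":[0,0,0]},
    {"dp":[0,0,0.05],"rotation":[0,0,0]},
    {"dp":[0,0,0.05],"rotation":[0,0,0]},
    {"dp":[0,0,0.04],"rotation":[0,0,0]},
    {"dp":[0,0,0],"rotation":[0,0,0]},
    {"dp":[0,0,0],"rotation":[0,0,0]},
  ],
)

```text
time: 17.2
position: [0.5498, -0.2882, 0.0957]
eef_rot: [3.099, 0.508, 0.002]
wrist_force: [-0.3, 0.5, -2.2]
grip_width: 0.0243
finger_force: 59.2
```

```bash
python3 - <<'E'
from look import *
st,p=shot('w5'); print(st['position'],yaw(st),st['eef_rot'],st['wrist_force'],st['time'])
hsv=cv2.cvtColor(p['image'],cv2.COLOR_BGR2HSV)
for l,z in (('cradle',.012),('saddle_left',.061),('saddle_right',.061),('handpiece',st['position'][2]+.018)):
  for q in r.cut_out(l,p)[:2]:
    v,u=np.nonzero(q['pixels'])
    X=onz(p,np.c_[u,v],z,st)[:,:2]*1000
    print(l,np.round(q['point']),round(q['p'],2),len(u),cv2.minAreaRect(X.astype(np.float32)))
E
```

```text
[ 0.5498104  -0.28816901  0.09574554] 0.3248163222908135 [3.09890770e+00 5.07758684e-01 2.12200450e-03] [-0.27604419  0.50566506 -2.16828354] 17.2
cradle [170. 406.] 0.74 609 ((363.168212890625, -244.3960418701172), (63.42353057861328, 42.687774658203125), 29.094152450561523)
cradle [254. 156.] 0.72 12454 ((563.8740234375, -281.82818603515625), (122.21883392333984, 89.51618194580078), 18.91037368774414)
saddle_left [245. 173.] 0.67 296 ((579.4029541015625, -257.05853271484375), (13.86790657043457, 8.553337097167969), 17.154165267944336)
saddle_left [394. 399.] 0.55 640 ((469.24920654296875, -405.35723876953125), (45.09864807128906, 39.321048736572266), 53.04233169555664)
saddle_right [318. 176.] 0.62 194 ((592.23974609375, -294.1193542480469), (13.810281753540039, 5.944058895111084), 33.263465881347656)
handpiece [282. 250.] 0.87 15357 ((562.581298828125, -283.46246337890625), (122.81743621826172, 26.456436157226562), 18.64739990234375)
```

View pics/w5.png

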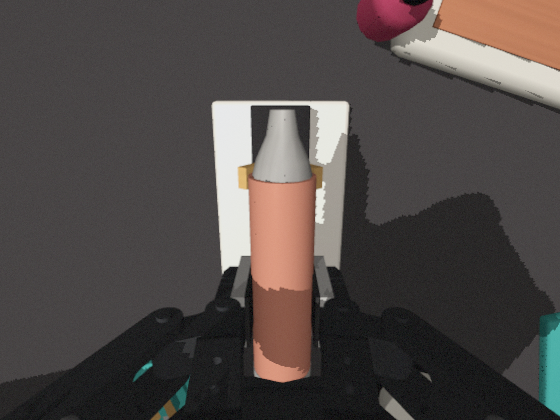

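It's aligned: the plate centres at column 281, the cheeks at 280 and the barrel at 282. Descending.

>>> play_rows(
  plan=[
    {"dp":[0,-0.0013,0.02],"rotation":[0,0,0]},
    {"dp":[0,0,0.015],"rotation":[0,0,0]},
    {"dp":[0,0,0.01],"rotation":[0,0,0]},
    {"dp":[0,0,0.007],"rotation":[0,0,0]},
    {"dp":[0,0,0],"rotation":[0,0,0]},
    {"dp":[0,0,0],"rotation":[0,0,0]},
  ],
)

```text
time: 18.2
position: [0.5489, -0.2867, 0.0426]
eef_rot: [3.1, 0.508, 0.001]
wrist_force: [-0.4, -0.7, -2.0]
grip_width: 0.0244
finger_force: 59.3
```

>>> play_rows(
  plan=[
    {"dp":[0,0,0.002],"rotation":[0,0,0]},
    {"dp":[0,0,0.002],"rotation":[0,0,0]},
    {"dp":[0,0,0.002],"rotation":[0,0,0]},
    {"dp":[0,0,0],"rotation":[0,0,0]},
    {"dp":[0,0,0],"rotation":[0,0,0]},
  ],
)

```text
time: 18.82
position: [0.5489, -0.2866, 0.0365]
eef_rot: [3.1, 0.508, 0.001]
wrist_force: [-0.5, -0.2, 2.7]
grip_width: 0.0241
finger_force: 59.7
```

>>> play_rows(
  plan=[
    {"dp":[0,0,0.002],"rotation":[0,0,0]},
    {"dp":[0,0,0.002],"rotation":[0,0,0]},
    {"dp":[0,0,0.002],"rotation":[0,0,0]},
    {"dp":[0,0,0],"rotation":[0,0,0]},
    {"dp":[0,0,0],"rotation":[0,0,0]},
    {"dp":[0,0,0],"rotation":[0,0,0]},
  ],
)

```text
time: 19.58
position: [0.5489, -0.2867, 0.0306]
eef_rot: [3.1, 0.508, 0.001]
wrist_force: [-1.8, -0.7, 7.8]
grip_width: 0.0245
finger_force: 60.1
```

```bash
python3 - <<'E'
from look import *
F=[]
for i in range(6):
    s=r.camera(['side','scene','wrist'][i%3]); F.append(r.get_state()['wrist_force'])
    if i==0: S=s['image']
    if i==1: C=s['image']
print(np.mean(F,0),np.std(F,0)); st=r.get_state(); print(st['position'],st['torque'],st['time'])
a=cv2.resize(S[190:270,235:345],(550,400),interpolation=cv2.INTER_CUBIC)[:, :400]; b=cv2.resize(C[165:245,180:260],(400,400),interpolation=cv2.INTER_CUBIC)
cv2.imwrite('pics/f.png',np.hstack([a,b]))
E
```

```text
[-0.53511395 -0.35817124  7.51951245] [0.1713192  0.52211049 0.49188756]
[ 0.54891145 -0.2867028   0.03058505] [-0.02073884  0.1035847  -0.0117149 ] 19.875
```

View pics/f.png

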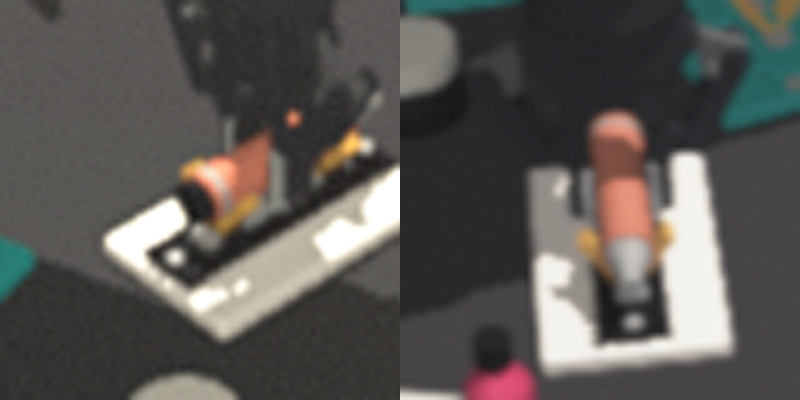

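The barrel lies in the V, centred between the brass cheeks at both ends. The saddle is about 7 to 8 mm down, at 7.5 N. The jar, bottle and drawer are undisturbed.

```bash
python3 -c "
from station import r
print(r.hand_in())"
```

```text
the job is handed in; nothing more can be done
None
```

I handed the job in at about 20 s, and no verdict came back. The drawer is out at its stop and the rose-gold handpiece is still held in the white cradle's V. By force and height readings the saddle is about 7 mm down, and the jar and bottle were not touched.

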